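# Hold the portion slide of a dry-goods dispenser open at its marker

## Robot

A 6-joint arm with a two-finger parallel gripper is mounted at the origin on a cart in front of the work surface, level with it; the furniture and walls round the work are solid. World frame = base frame: x ahead of the robot, y to its left, z up, the work surface at z = 0. Lengths are in mm, angles in rad, forces in N, time in s.
With the tool pointing down it reaches from about 275 to 825 mm from the base axis. Payload 4.9 kg.
Tool frame: the origin (TCP) lies at the very end of the fingers, on their centre line; the grasp point (between the pads) lies 19 mm behind it; z points along the fingers, y is the direction in which the jaws open and shut (so a half turn about z gives the same grasp; the last joint's range is limited). The gripper opens to 85 mm and grips with 20 to 120 N. Pads are 22 mm wide; open, the fingers measure 114 mm over their backs; the gripper's body (76 mm by 85 mm) begins 54 mm behind the grasp point. The pads swing forward as they close: fully open they stand 13 mm farther back than shut.
Start: joints at [1.024, 0.326, -0.193, 1.052, 0, 1.437], TCP at [220.643, 503.821, 231.281] pointing down, gripper open.
Joint ranges: [-2.65, 2.65], [-0.97, 1.79], [-1.3, 1.35], [-1.93, 2.1], [-1.47, 1.37], [-3.14, 3.14]. Speed limits (rad/s): [2.57, 2.57, 3.14, 3.14, 3.14, 3.14].

## Interface

Orientations are given as [roll, pitch, yaw] about the fixed x, y, z axes, in that order (R = Rz(yaw) Ry(pitch) Rx(roll)).
In Python, from bench import bot, solve_ik, imaging gives the robot as it stands. Calls block until the motion is done:
- bot.move_ptp(position, orientation): joint-space move of the TCP to a pose.
- bot.movel(position, rot=None, max_speed=150, threshold=None): straight line of the TCP; rot=None keeps the orientation; max_speed is the mean speed in mm/s. With threshold (N) it stops when the force on the tool has changed by that much, and returns True; else False.
- bot.move_j(angles): joint-space move.
- bot.grip(opening, effort=None): opening from 0.0 (shut) to 1.0 (fully open); effort is the grip in N (None keeps the last); returns when the fingers have stopped.
- bot.dwell(seconds).
- solve_ik(position, orientation): joint angles nearest the present ones, or None.
- bot.get_state(): the state.
- imaging.capture(name): name is "scene" or "top"; returns the picture (384x512x3 uint8, blue, green, red); there is no depth.
- imaging.camera_model(name): a dict with "K" (3x3 intrinsics, pixels), "position" and "rotation" of the camera in the world. Camera axes: x right, y up, looking along -z (the intrinsics and any distortion apply to the point x, -y, -z); pixel columns grow to the right and rows downward; lengths in mm; the calibration is good to about 2 mm. A picture is of the moment at which its call begins. camera_model takes no time and is no camera call.
A pose or a line that the arm cannot do raises bot.IKError and nothing moves.
- bot.sign_off(): hands the job in, once; it reports no verdict.
The state is a dict: "t": time; "qpos": joint angles; "joint_velocities": joint speeds; "effort": joint torques, N m; "tcp_pos": TCP position; "orientation": TCP orientation; "contact_force": force on the tool from outside, world axes, zero at the start; "wrist_torque": the same for the moment, N m; "opening": opening from 0.0 (shut) to 1.0 (fully open).
Only numpy, scipy, OpenCV 4.12 (cv2) and the standard library are available. Lean on these libraries where they do the work, as an engineer would, in place of code of your own. Each camera call takes 0.05 s, during which the arm holds its last target.

## Task

Stand the taller of the two steel beakers upright on the little round pedestal in front of the dispenser's spout, centred, and let go of it. Then take the slide's upright grip, pull the spring-loaded slide out until the thin cross bar at the grip's foot lines up with the two fins of the portion marker, without running past them, and finish while still holding it there: the spring shuts it if you let go. Keep the slide shut until the beaker is standing in its place, and leave the marker and the other things on the worktop where they are.

Things in the scene. Friction and masses are not known exactly. Their poses are not given: they have to be found in the camera images.
- beaker_tall: The taller plain steel beaker, open at the top, straight-sided: 59 mm outside diameter, 85 mm high, wall 3 mm, about 0.14 kg, standing on the worktop to the robot's left or right. Origin: centre of its underside; z up.
- beaker_short: The shorter steel beaker, same 59 mm diameter but 50 mm high; a bystander. It stands on the other side. Origin: centre of its underside.
- dispenser: White dispenser fixed to the worktop, a tower 120 mm deep (x), 240 wide (y), 232 high with its lid knob. Origin: centre of its underside; front faces its -x (the robot), y to the left. Left: a chute, its open lip 40 mm wide, 40 mm behind the pedestal's axis, 142 to 157 mm up; so lower the beaker with the fingers closing along y. Right: the slide above a flat tongue (44 mm wide, top 71 mm up).
- rest_top (a point): Centre of the top face of the pedestal: a steel cylinder 44 mm across, narrower than the beaker, top 45 mm above the worktop, 155 mm in front (-x) of and 70 mm left (+y) of the dispenser's origin. Axes as the dispenser's.
- grip_top (a point): Centre of the top of the slide's upright grip: a grey block 14 mm thick (x), 20 mm wide (y), from 86 up to 151.5 mm above the worktop, 80 mm in front of the tower's face when shut; axes as the dispenser's. Pinch it from above across its 20 mm width (fingers closing along y), fingertips above 100 mm to clear the marker's fins. Moves with the slide.
- pointer (a point): Centre of the slide's pointer: a thin dark cross bar, 4 mm thick (x), 42 mm wide (y), at the foot of the grip, 84 mm above the worktop, straight under the grip's top. Moves with the slide; axes as the dispenser's.
- mark (a point): Midpoint between the two upright fins of the portion marker, a dark clip straddling the tongue; fins 4 mm thick (x), at 27 mm left and right of the middle line, tops 95 mm above the worktop. In line with the pointer along the dispenser's x. It lies some 30 to 58 mm in front of the pointer while the slide is shut. Do not push it.
- slide (a joint): How far the slide is pulled out along the dispenser's -x, in m: 0 shut, at most 0.085. A spring pulls it shut with about 2 N when shut, rising by 0.7 N per 10 mm (about 6 N at the farthest marker setting).
- marker (a joint): Setting of the portion marker in m: the slide value at which the pointer lines up with the fins.
- mug: Stoneware mug 78 mm wide, 74 mm high, a bystander right of the dispenser. Origin: underside.
- brush: Wooden scrub brush, 48 x 124 x 38 mm, a bystander near the worktop's front edge, lying roughly crosswise. Origin: underside.
- spice_jar: Glass spice jar with a metal lid, 50 mm across, 80 mm high, a bystander left of the dispenser. Origin: underside.
Not all that is in view belongs to the job. What is shaped like the beaker_tall but orange is not meant.

How it is judged:
By the outcome, as a careful person would: the job done as asked, in the order asked, and still so for the second after the job is handed in, while the arm keeps its last pose, push and grip.
It also fails if it takes over 51 s, if anything falls off the work surface, if the arm or the gripper's body presses on something with over 40 N, if the wrist force passes 120 N, or if a joint passes its speed limit or range.

## Working session

There is one attempt and no reset: what is moved stays moved. The work goes in short steps, each a Python script; the robot and the scene stay as the last script left them, time stands still between calls to the robot, and variables do not carry over. Pictures are saved under pics/ and viewed, and the job is handed in when it is done.

```bash
mkdir -p pics; ls; python3 - <<'E'
from bench import bot, imaging
import cv2
for n in("scene","top"):
    im=imaging.capture(n); cv2.imwrite(f"pics/{n}0.png",im)
    m=imaging.camera_model(n); print(n,{k:(v.tolist() if hasattr(v,'tolist') else v) for k,v in m.items()})
s=bot.get_state(); print(s)
E
```

```text
pics
scene {'K': [[448.37446186137964, 0.0, 254.60283739518667], [0.0, 448.37446186137964, 193.91799487737487], [0.0, 0.0, 1.0]], 'position': [-36.714750599277465, 1064.2421114173383, 959.3428016224055], 'rotation': [1.002715697348423, -0.001038480291668753, -2.6572288359588754]}
top {'K': [[364.5628699348031, 0.0, 257.6984484162836], [0.0, 364.5628699348031, 193.13374054181102], [0.0, 0.0, 1.0]], 'position': [348.95971532763497, -104.45588560941765, 1344.833707285552], 'rotation': [0.1777702799683194, 0.02319259512513283, -1.5491992646271184]}
{'t': 0.1, 'qpos': array([ 1.02378963e+00,  3.26862977e-01, -1.93520790e-01,  1.05200070e+00,
        5.89640401e-07,  1.43661064e+00]), 'joint_velocities': array([-0.00046707, -0.00077697,  0.00094871, -0.00104122,  0.00029156,
        0.00090927]), 'effort': array([ 8.30071058e-04, -4.44238257e+01,  2.63038355e+01,  7.84412550e-03,
       -9.65116601e-05,  3.66609740e-06]), 'tcp_pos': array([220.35536748, 503.33748646, 230.56982812]), 'orientation': array([-3.14001887e+00, -2.13051024e-04,  2.72877147e+00]), 'contact_force': array([ 0.1422847 , -0.32091979,  0.00714524]), 'wrist_torque': array([ 0.01983469, -0.00263057, -0.06569133]), 'opening': 0.997558070277812}
```

View pics/scene0.png

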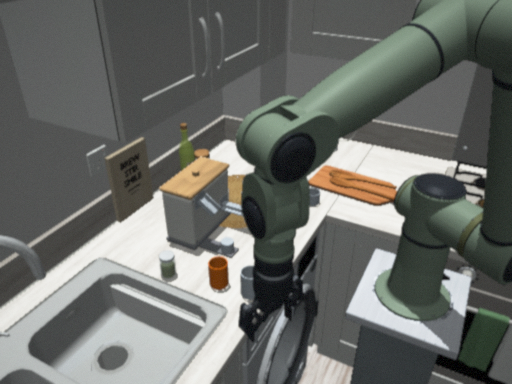

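View pics/top0.png

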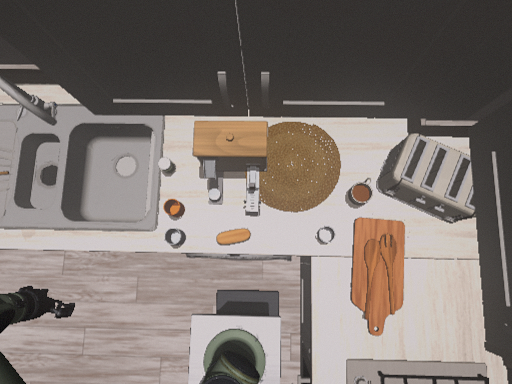

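```bash
cat > h.py <<'E'
import numpy as np, cv2
from scipy.spatial.transform import Rotation as R
from scipy.optimize import least_squares
from bench import imaging
C={}
for n in("scene","top"):
    m=imaging.camera_model(n); C[n]=(np.array(m["K"]),np.array(m["position"]),R.from_euler('xyz',m["rotation"]).as_matrix())
def proj(n,p):
    K,t,Rm=C[n]; c=(np.atleast_2d(p)-t)@Rm; q=c*[1,-1,-1]; q=q@K.T; return q[:,:2]/q[:,2:]
def ray(n,uv,z):
    K,t,Rm=C[n]; d=np.linalg.inv(K)@[uv[0],uv[1],1]; d=Rm@(d*[1,-1,-1]); return t+d*(z-t[2])/d[2]
def crop(im,x,y,w,h,s,name):
    cv2.imwrite(name,cv2.resize(im[y:y+h,x:x+w],None,fx=s,fy=s,interpolation=cv2.INTER_CUBIC))
E
python3 - <<'E'
from h import *
t=cv2.imread("pics/top0.png"); s=cv2.imread("pics/scene0.png")
crop(t,150,110,200,150,4,"pics/c1.png")
crop(s,150,150,190,150,4,"pics/c2.png")
print(proj("top",[0,0,0]),proj("scene",[0,0,0]))
for uv in [(176,238),(325,235),(174,209)]: print(ray("top",uv,50))
E
```

```text
[[234.41857365 360.16354328]] [[411.00052091 293.14249734]]
[414.12132497 217.15678659  50.        ]
[ 435.32821546 -309.67563167   50.        ]
[517.66930028 230.77337468  50.        ]
```

View pics/c1.png

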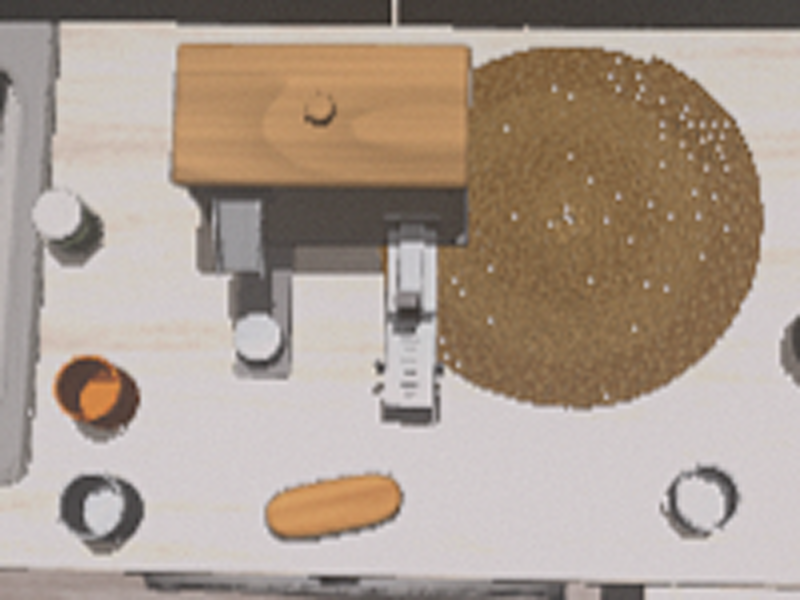

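View pics/c2.png

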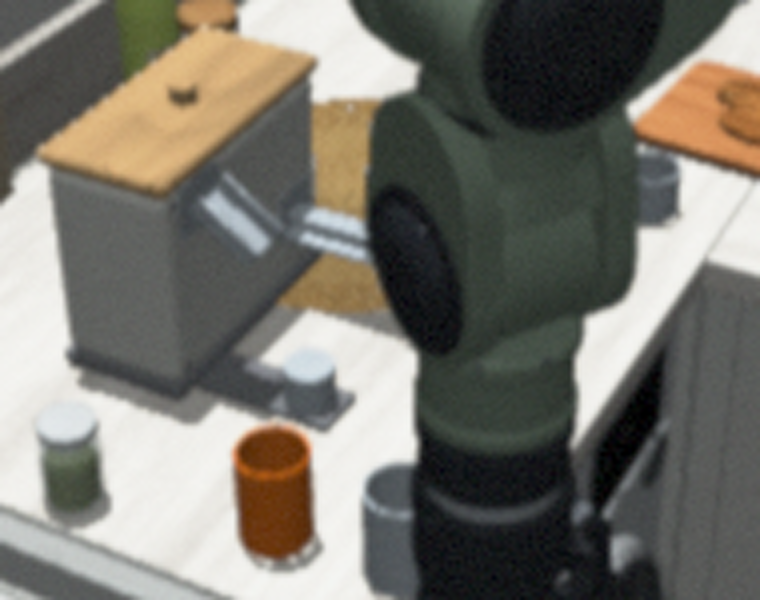

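```bash
python3 - <<'E'
from h import *
from bench import bot, solve_ik
print(solve_ik([200,-350,350],[3.1416,0,-1.57]),solve_ik([200,-350,350],[3.1416,0,1.57]))
q=bot.get_state()["qpos"]
q2=q.copy(); q2[0]=-1.0
bot.move_j(q2) if False else None
bot.move_ptp([200,-350,350],[3.1416,0,1.57])
s=bot.get_state(); print(s["t"],s["tcp_pos"],s["qpos"],s["orientation"])
for n in("scene","top"):
    im=imaging.capture(n); cv2.imwrite(f"pics/{n}1.png",im)
s=cv2.imread("pics/scene1.png")
crop(s,140,150,200,150,4,"pics/c3.png")
E
```

```text
[-1.23526457e+00 -1.04582720e-02 -2.95964619e-01  1.28528757e+00
  6.93866429e-06 -2.80685722e+00] [-1.23525394e+00 -1.04527724e-02 -2.95959193e-01  1.28529233e+00
 -6.93478596e-06  3.36338715e-01]
3.125 [ 200.42299484 -349.77228239  349.95375467] [-1.23415738e+00 -1.03708562e-02 -2.95993498e-01  1.28525097e+00
  1.24222709e-04  3.36367935e-01] [ 3.14150090e+00 -1.13959911e-04  1.57106734e+00]
```

View pics/c3.png

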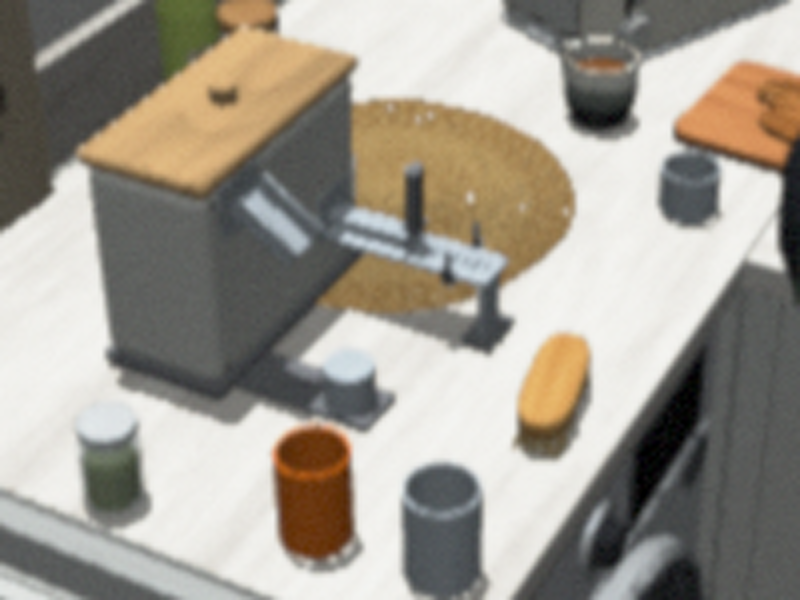

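View pics/top1.png

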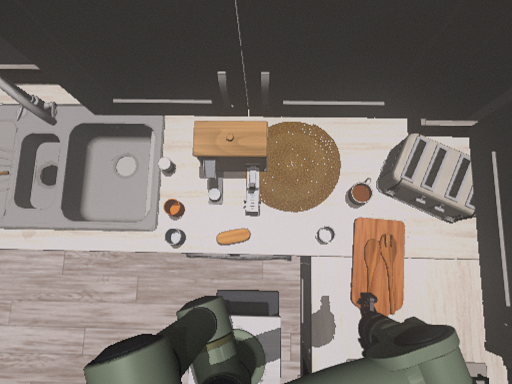

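```bash
python3 - <<'E'
from h import *
t=cv2.imread("pics/top1.png");s=cv2.imread("pics/scene1.png")
crop(t,185,110,90,110,6,"pics/c4.png")
crop(s,205,180,80,70,10,"pics/c5.png")
for uv1,uv2,z in [((227.1,240.6),(214.1,193.9),45)]:
    print(ray("scene",uv1,z),ray("top",uv2,z))
E
```

```text
[577.09491952  88.09581466  45.        ] [576.26572408  89.05904952  45.        ]
```

View pics/c4.png

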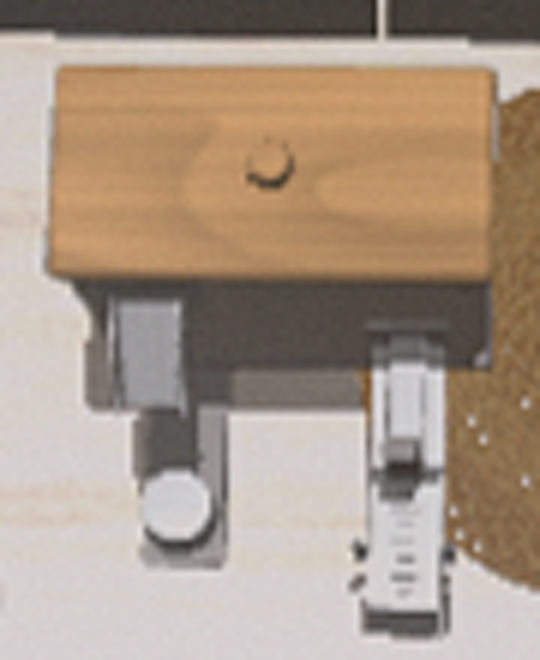

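View pics/c5.png

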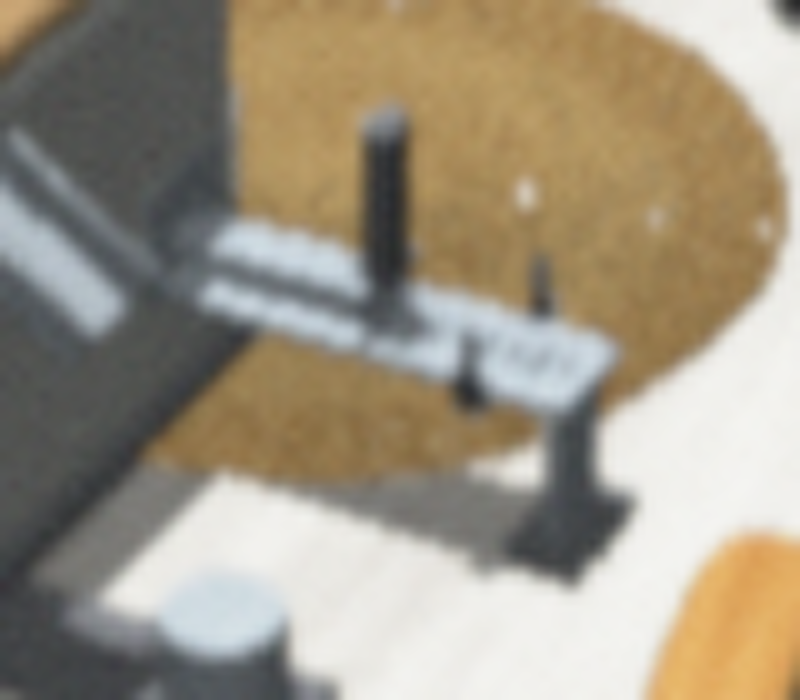

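```bash
cat > fit.py <<'E'
from h import *
def s5(x,y): return ((x+.5)/10-.5+205,(y+.5)/10-.5+180)
def t4(x,y): return ((x+.5)/6-.5+185,(y+.5)/6-.5+110)
def obs(p):
    x,y,yaw,m,L=p[:5]
    P=dict(ped=(-155,70,45),grip=(-140,None,151.5))
    return P
# tongue/slide middle line y offset ys (right), unknown
D=[("scene",s5(224,614),'ped'),("top",t4(178,507),'ped'),("scene",s5(386,118),'grip'),("top",t4(404,452),'grip'),
("scene",s5(470,337),'fl'),("scene",s5(541,256),'fr'),("top",t4(361,549),'fl'),("top",t4(449,552),'fr'),
("scene",s5(565,412),'tl'),("scene",s5(618,350),'tr'),("top",t4(367,608),'tl'),("top",t4(438,608),'tr')]
def pts(p):
    x,y,yaw,m,L,ys=p[:6]
    l=dict(ped=(-155,70,45),grip=(-140,ys,151.5),fl=(-140-m,ys+27,95),fr=(-140-m,ys-27,95),tl=(-140-L,ys+22,71),tr=(-140-L,ys-22,71))
    c,s=np.cos(yaw),np.sin(yaw)
    return {k:np.array([x+c*a-s*b,y+s*a+c*b,z]) for k,(a,b,z) in l.items()}
def res(p):
    P=pts(p); r=[]
    for n,uv,k in D:
        o=p[6:8] if n=="scene" else p[8:10]
        r+=list((proj(n,P[k])[0]+o-uv)/0.4)
    return np.array(r+list(np.array(p[6:10])/0.5))
f=least_squares(res,[730,20,0,45,70,-70,0,0,0,0])
if __name__=="__main__":
    print(f.x.round(3)); print((f.fun*.4).round(2)); 
    J=np.linalg.inv(f.jac.T@f.jac); print(np.sqrt(np.diag(J)).round(3))
    for k,v in pts(f.x).items(): print(k,v.round(1))
E
python3 fit.py
```

```text
[ 7.31364e+02  1.87700e+01 -2.00000e-03  4.61660e+01  7.78950e+01
 -6.98720e+01 -2.59000e-01 -1.30000e-02  1.09000e-01  2.13000e-01]
[-0.1  -0.15 -0.03 -0.03  0.13  0.39 -0.29 -0.06  0.06 -0.05  0.35  0.1
 -0.59 -0.1   0.28 -0.3  -0.41  0.08  0.13 -0.37 -0.04  0.05  0.61  0.3
 -0.21 -0.01  0.09  0.17]
[1.477 2.238 0.008 1.137 1.122 1.24  0.377 0.287 0.42  0.378]
ped [576.5  89.   45. ]
grip [591.2 -50.9 151.5]
fl [545.1 -23.8  95. ]
fr [545.  -77.8  95. ]
tl [513.4 -28.7  71. ]
tr [513.3 -72.7  71. ]
```

```bash
python3 - <<'E'
from h import *
t=cv2.imread("pics/top1.png");s=cv2.imread("pics/scene1.png")
a=cv2.resize(t[222:256,158:198],None,fx=10,fy=10,interpolation=cv2.INTER_CUBIC)
b=cv2.resize(s[260:305,230:270],None,fx=10,fy=10,interpolation=cv2.INTER_CUBIC)
# overlay guess
th=np.linspace(0,2*np.pi,60)
def ov(im,n,x0,y0,c):
    for z,r,col in((85,29.5,(0,255,0)),(0,29.5,(0,0,255))):
        p=np.c_[c[0]+r*np.cos(th),c[1]+r*np.sin(th),0*th+z]
        q=(proj(n,p)-[x0,y0]+.5)*10-.5
        cv2.polylines(im,[q.astype(np.int32)],True,col,1)
c=[412,216]
a0=a.copy();b0=b.copy()
ov(a,"top",158,222,c);ov(b,"scene",230,260,c)
o=np.zeros((460,820,3),np.uint8);o[:340,:400]=a;o[:450,410:810]=b
cv2.imwrite("pics/c6.png",o)
E
```

```text
(no output)
```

View pics/c6.png

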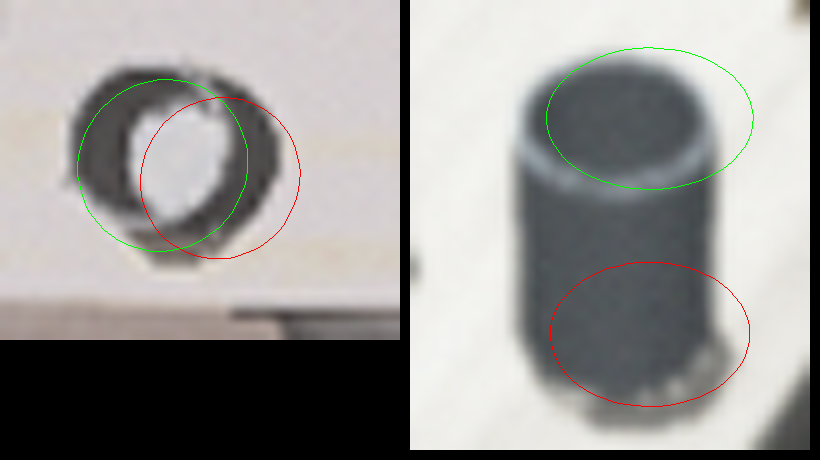

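```bash
cat > bk.py <<'E'
from h import *
from fit import f
ob=[("scene",proj("scene",[412,216,85])[0]+[-3.3,.7]),("top",proj("top",[412,216,85])[0]+[-.95,-1.2])]
for o,off in zip(ob,(f.x[6:8],f.x[8:10])): print(o[0],ray(o[0],o[1],85),ray(o[0],o[1]-off,85))
def ovl(c,z0,h,files,wins,out,s=10):
    th=np.linspace(0,2*np.pi,60); ims=[]
    for n,fn,(x,y,w,hh),off in zip(("top","scene"),files,wins,(f.x[8:10],f.x[6:8])):
        im=cv2.resize(cv2.imread(fn)[y:y+hh,x:x+w],None,fx=s,fy=s,interpolation=cv2.INTER_CUBIC)
        for z,col in((z0+h,(0,255,0)),(z0,(0,0,255))):
            p=np.c_[c[0]+29.5*np.cos(th),c[1]+29.5*np.sin(th),0*th+z]
            q=(proj(n,p)+off-[x,y]+.5)*s-.5
            cv2.polylines(im,[q.astype(np.int32)],True,col,1)
        ims.append(im)
    H=max(i.shape[0] for i in ims)
    ims=[cv2.copyMakeBorder(i,0,H-i.shape[0],0,5,cv2.BORDER_CONSTANT) for i in ims]
    cv2.imwrite(out,np.hstack(ims))
E
python3 - <<'E'
from bk import *
ovl([417.5,223.5],0,85,("pics/top1.png","pics/scene1.png"),((158,222,39,34),(230,260,39,45)),"pics/c7.png")
E
```

```text
scene [418.94810279 222.96370685  85.        ] [418.27063019 222.66581911  85.        ]
top [416.05143769 219.55905476  85.        ] [416.77371341 219.98366676  85.        ]
```

View pics/c7.png

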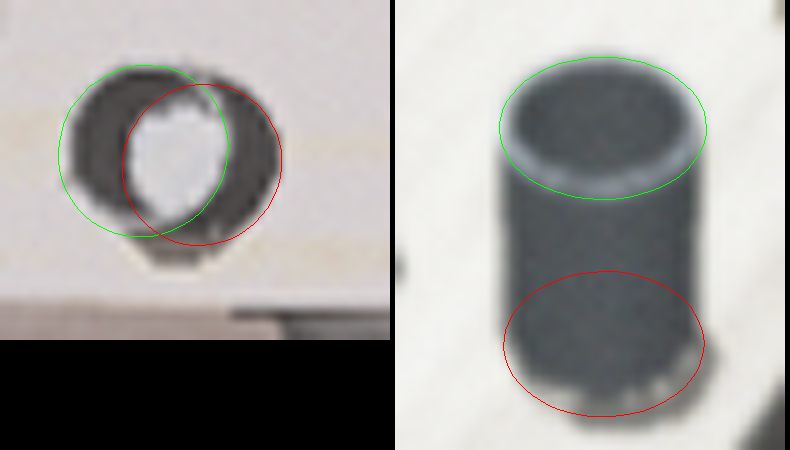

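```bash
python3 - <<'E'
from h import *
from bench import bot, solve_ik
import math
O=[math.pi,0,math.pi]
bot.move_ptp([417.3,221.8,200],O)
print(bot.get_state()["tcp_pos"],bot.get_state()["qpos"].round(3))
r=bot.movel([417.3,221.8,47],max_speed=120,threshold=8); print("hit",r)
s=bot.get_state(); print(s["t"],s["tcp_pos"],s["contact_force"])
for n in("scene","top"):
    im=imaging.capture(n); cv2.imwrite(f"pics/{n}2.png",im)
a=cv2.imread("pics/scene2.png")[210:330,190:330];b=cv2.imread("pics/top2.png")[180:300,120:240]
cv2.imwrite("pics/c8.png",np.hstack([cv2.resize(a,None,fx=3,fy=3,interpolation=2),cv2.resize(b,None,fx=3,fy=3,interpolation=2)]))
E
```

```text
[417.81685714 221.19769881 200.22754077] [ 0.331  0.209 -0.436  0.925 -0.     0.332]
hit False
6.9 [417.84646005 221.99222346  47.54836273] [ 0.05229588 -0.0952551   0.40468555]
```

View pics/c8.png

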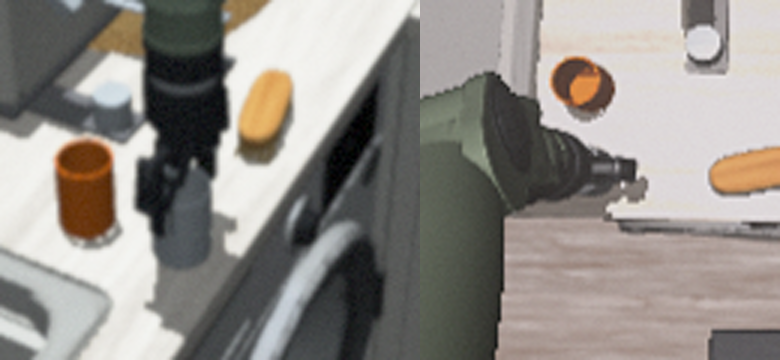

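```bash
python3 - <<'E'
from h import *
from bench import bot
bot.grip(0.0,40)
s=bot.get_state(); print(s["t"],s["tcp_pos"],s["contact_force"],s["opening"])
bot.movel([417.3,221.8,150],max_speed=150)
s=bot.get_state(); print(s["t"],s["tcp_pos"],s["contact_force"],s["opening"])
for n in("scene","top"):
    im=imaging.capture(n); cv2.imwrite(f"pics/{n}3.png",im)
a=cv2.imread("pics/scene3.png")[180:300,190:330];b=cv2.imread("pics/top3.png")[180:300,120:240]
cv2.imwrite("pics/c9.png",np.hstack([cv2.resize(a,None,fx=3,fy=3,interpolation=2),cv2.resize(b,None,fx=3,fy=3,interpolation=2)]))
E
```

```text
7.3667 [417.59237145 221.97130644  47.66297577] [-1.76051696 -0.71189037  5.15701288] 0.6863488281824468
8.2 [416.57980012 221.54278355 149.16383601] [-0.314741   -0.84320395 -1.41727307] 0.6828344599762457
```

View pics/c9.png

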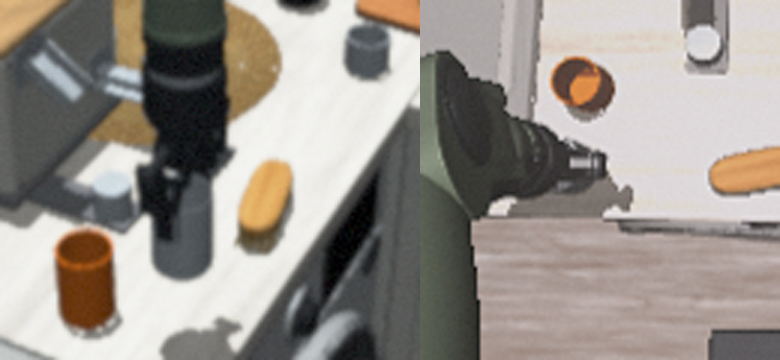

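```bash
python3 - <<'E'
from bk import *
ovl([416.6,221.5],149.2-47.6,85,("pics/top3.png","pics/scene3.png"),((150,210,30,50),(220,210,60,70)),"pics/c10.png",8)
E
```

```text
scene [418.94810279 222.96370685  85.        ] [418.27063019 222.66581911  85.        ]
top [416.05143769 219.55905476  85.        ] [416.77371341 219.98366676  85.        ]
```

View pics/c10.png

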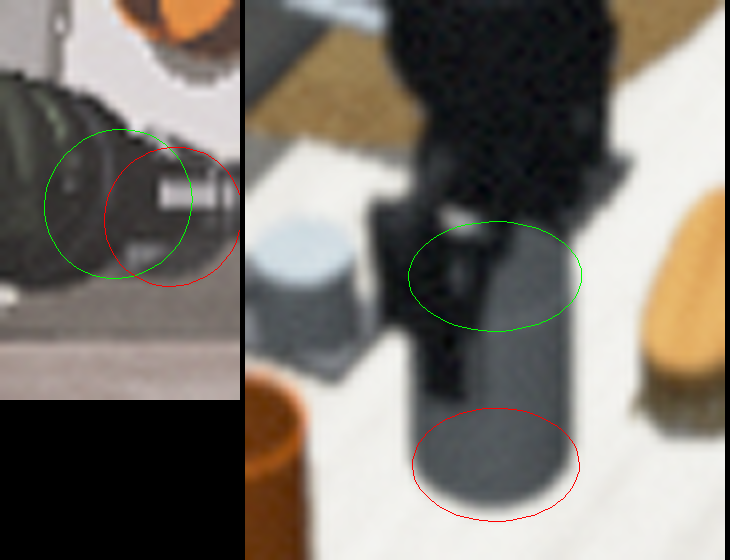

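```bash
python3 - <<'E'
from h import *
from bench import bot
bot.movel([576.5,89,152],max_speed=150)
bot.movel([576.5,89,102],max_speed=80)
s=bot.get_state(); print(s["t"],s["tcp_pos"],s["contact_force"],s["opening"])
for n in("scene","top"):
    im=imaging.capture(n); cv2.imwrite(f"pics/{n}4.png",im)
E
python3 - <<'E'
from bk import *
ovl([576.5,89],102-47.6,85,("pics/top4.png","pics/scene4.png"),((180,160,45,60),(200,195,55,60)),"pics/c11.png",8)
E
```

```text
10.6083 [576.795195    89.04768113 102.26299041] [ 0.85702652  0.95014754 -1.64329441] 0.6851359699238327
scene [418.94810279 222.96370685  85.        ] [418.27063019 222.66581911  85.        ]
top [416.05143769 219.55905476  85.        ] [416.77371341 219.98366676  85.        ]
```

View pics/c11.png

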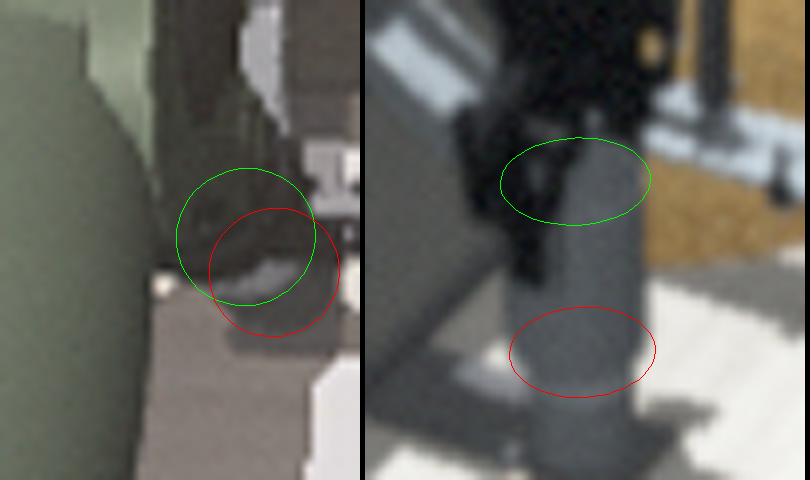

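```bash
python3 - <<'E'
from h import *
g0=cv2.imread("pics/scene1.png").astype(int);g=cv2.imread("pics/scene4.png").astype(int)
for r in (232,236,239,241,243,245,247,249,251): print(r,g[r,210:240,1].tolist())
print()
for r in (239,241,243,245,247,249,251): print(r,g0[r,210:245,1].tolist())
E
```

```text
232 [56, 60, 76, 99, 112, 118, 114, 92, 79, 80, 83, 80, 82, 83, 82, 88, 88, 89, 86, 83, 84, 81, 77, 76, 96, 166, 223, 231, 230, 226]
236 [109, 117, 118, 121, 120, 121, 116, 105, 89, 79, 84, 83, 86, 84, 87, 88, 88, 90, 89, 85, 82, 82, 78, 73, 93, 156, 219, 231, 233, 232]
239 [81, 87, 108, 122, 143, 187, 217, 198, 144, 100, 88, 83, 89, 87, 89, 90, 86, 86, 86, 82, 81, 78, 77, 101, 150, 208, 230, 231, 230, 230]
241 [76, 104, 123, 135, 139, 155, 166, 172, 162, 142, 111, 86, 85, 86, 85, 88, 87, 86, 85, 83, 87, 85, 89, 138, 213, 229, 232, 232, 233, 235]
243 [71, 72, 84, 96, 113, 127, 132, 135, 138, 130, 110, 94, 96, 93, 98, 95, 99, 99, 99, 101, 99, 97, 95, 129, 206, 223, 226, 227, 229, 231]
245 [65, 70, 66, 68, 69, 74, 77, 82, 95, 91, 90, 82, 83, 91, 97, 99, 101, 100, 99, 93, 87, 83, 77, 119, 182, 164, 147, 139, 140, 139]
247 [67, 69, 68, 70, 70, 68, 70, 68, 67, 67, 69, 74, 82, 88, 89, 88, 86, 88, 84, 83, 79, 80, 75, 78, 93, 94, 98, 101, 103, 114]
249 [68, 64, 66, 70, 70, 71, 73, 75, 77, 71, 70, 78, 80, 86, 88, 83, 85, 85, 89, 86, 85, 78, 72, 69, 68, 66, 66, 72, 82, 133]
251 [108, 104, 89, 
[... 584 characters left out ...]
 150, 210, 229, 233, 236, 237, 237, 236, 234, 233, 231, 232]
245 [68, 67, 68, 67, 69, 73, 76, 82, 96, 91, 89, 87, 100, 121, 140, 155, 164, 163, 159, 142, 113, 98, 85, 123, 204, 230, 236, 237, 237, 236, 234, 234, 233, 234, 239]
247 [67, 68, 69, 67, 70, 68, 67, 70, 70, 73, 78, 80, 83, 85, 87, 85, 88, 90, 88, 84, 83, 79, 73, 94, 144, 180, 196, 204, 215, 227, 230, 232, 234, 236, 241]
249 [69, 66, 70, 66, 68, 68, 65, 73, 88, 112, 118, 97, 85, 85, 83, 89, 87, 85, 87, 82, 81, 76, 75, 75, 102, 128, 136, 128, 152, 218, 233, 238, 239, 241, 243]
251 [107, 97, 94, 79, 77, 70, 77, 95, 123, 135, 131, 106, 90, 83, 85, 82, 84, 83, 83, 84, 76, 77, 73, 74, 90, 113, 112, 142, 196, 231, 239, 241, 241, 241, 240]
```

```bash
python3 - <<'E'
from h import *
from bench import bot
r=bot.movel([576.5,89,88],max_speed=25,threshold=3)
s=bot.get_state(); print(r,s["t"],s["tcp_pos"],s["contact_force"],s["opening"])
for n in("scene",):
    im=imaging.capture(n); cv2.imwrite(f"pics/{n}5.png",im)
crop(im,195,195,60,60,9,"pics/c12.png")
E
```

```text
True 11.1417 [576.97231896  88.97130232  92.6907161 ] [-0.66361365  0.07203661  3.73920849] 0.6839969399611389
```

View pics/c12.png

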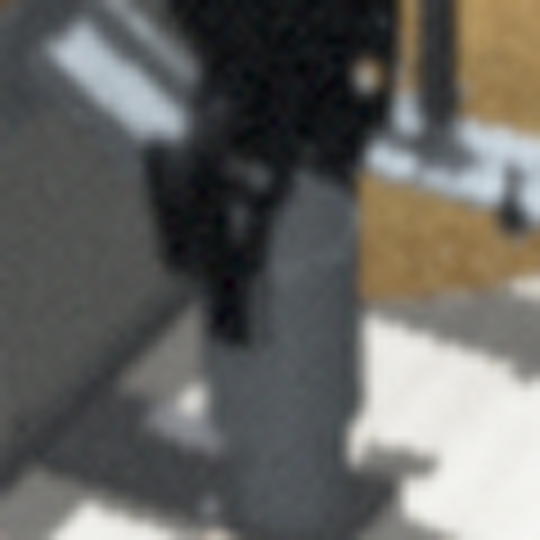

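```bash
python3 - <<'E'
from h import *
from bench import bot
bot.grip(1.0)
s=bot.get_state(); print(s["t"],s["tcp_pos"],s["contact_force"],s["opening"])
bot.movel([s["tcp_pos"][0],s["tcp_pos"][1],180],max_speed=110)
s=bot.get_state(); print(s["t"],s["tcp_pos"],s["contact_force"],s["opening"])
bot.movel([470,-51,230],max_speed=180)
s=bot.get_state(); print(s["t"],s["tcp_pos"],s["contact_force"],s["opening"])
for n in("scene","top"):
    im=imaging.capture(n); cv2.imwrite(f"pics/{n}6.png",im)
    cv2.imwrite(f"pics/{n}6b.png",cv2.resize(im[110:290,130:330],None,fx=4,fy=4,interpolation=2)[:600])
E
```

```text
11.5833 [575.61553846  88.96715847  91.55210275] [-0.24594058 -0.1240862  -0.05742433] 0.9982029588093352
12.5333 [575.09923779  88.93481287 179.30041423] [-0.40547769  0.24164404  0.76145345] 1.001118356350827
13.7 [470.19501089 -50.65289487 229.77273022] [0.03887689 0.35338349 0.7130307 ] 1.0005547817802647
```

View pics/scene6b.png

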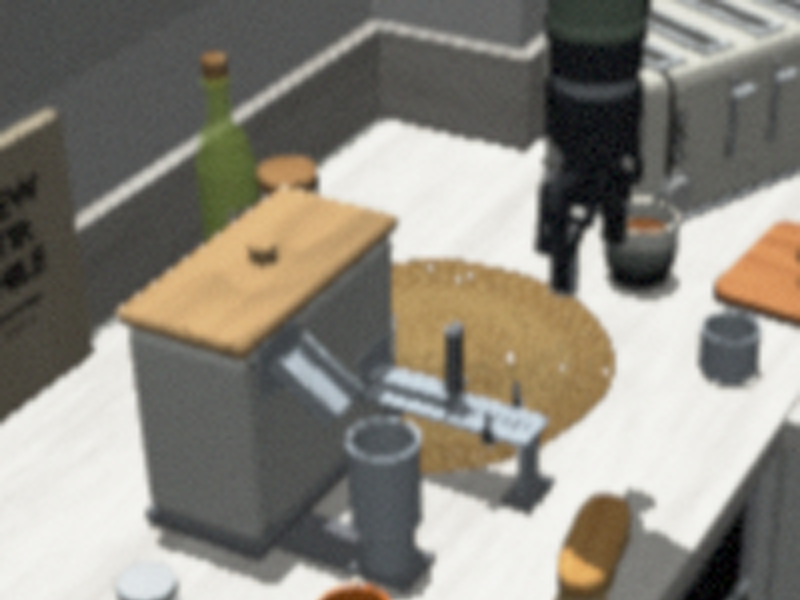

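View pics/top6b.png

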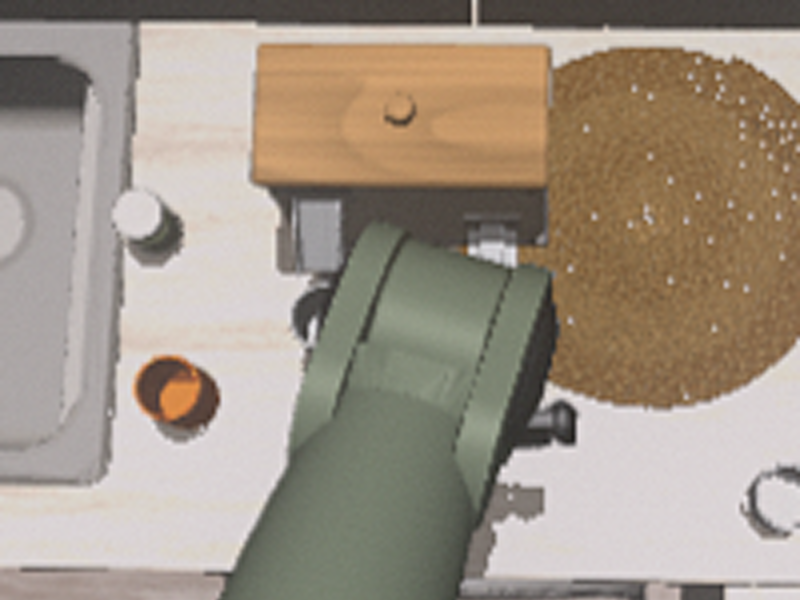

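```bash
python3 - <<'E'
from bk import *
ovl([576.5,89],45,85,("pics/top6.png","pics/scene6.png"),((190,170,40,50),(205,205,45,55)),"pics/c13.png",9)
g=cv2.imread("pics/scene6.png").astype(int)
for r in (222,226,230,234,238,241,243,244,245,246,247,249): print(r,g[r,213:240,1].tolist())
E
```

```text
scene [418.94810279 222.96370685  85.        ] [418.27063019 222.66581911  85.        ]
top [416.05143769 219.55905476  85.        ] [416.77371341 219.98366676  85.        ]
222 [83, 81, 86, 104, 143, 139, 116, 99, 91, 87, 86, 87, 86, 88, 92, 93, 97, 106, 124, 140, 135, 111, 104, 113, 117, 121, 117]
226 [74, 70, 64, 65, 72, 76, 83, 86, 90, 91, 97, 100, 100, 101, 98, 95, 87, 85, 83, 77, 74, 81, 101, 115, 116, 119, 116]
230 [63, 75, 100, 107, 87, 81, 83, 84, 83, 87, 86, 88, 90, 85, 87, 86, 83, 79, 83, 77, 75, 90, 138, 181, 166, 149, 139]
234 [119, 118, 121, 116, 96, 81, 81, 82, 84, 85, 86, 87, 89, 87, 87, 86, 85, 83, 81, 76, 75, 97, 161, 218, 232, 235, 235]
238 [121, 127, 155, 180, 159, 110, 84, 84, 83, 82, 87, 89, 90, 89, 83, 86, 83, 82, 81, 76, 74, 88, 150, 219, 230, 230, 229]
241 [134, 141, 154, 156, 138, 106, 86, 79, 86, 82, 87, 90, 86, 89, 88, 85, 85, 81, 82, 81, 89, 142, 205, 226, 230, 232, 234]
243 [99, 107, 124, 134, 129, 122, 104, 87, 87, 83, 85, 88, 89, 88, 86, 88, 84, 85, 79, 78, 123, 203, 228, 233, 234, 237, 239]
244 [76, 85, 99, 106, 112, 117, 101, 87, 85, 82, 85, 87, 89, 92, 89, 88, 83, 84, 79, 78, 125, 208, 229, 235, 236, 237, 237]
245 [68, 73, 73, 78, 86, 94, 84, 80, 81, 76, 82, 87, 83, 86, 83, 84, 80, 82, 79, 75, 121, 202, 230, 238, 236, 236, 234]
246 [68, 69, 66, 69, 69, 73, 71, 71, 80, 78, 80, 85, 89, 83, 84, 86, 84, 84, 75, 77, 101, 168, 215, 230, 230, 232, 232]
247 [72, 66, 73, 68, 71, 69, 69, 71, 74, 78, 85, 85, 86, 87, 86, 83, 84, 81, 81, 73, 81, 115, 158, 194, 207, 213, 227]
249 [64, 70, 69, 67, 73, 73, 72, 71, 73, 79, 82, 88, 85, 84, 85, 85, 84, 81, 77, 72, 69, 66, 78, 102, 120, 150, 216]
```

View pics/c13.png

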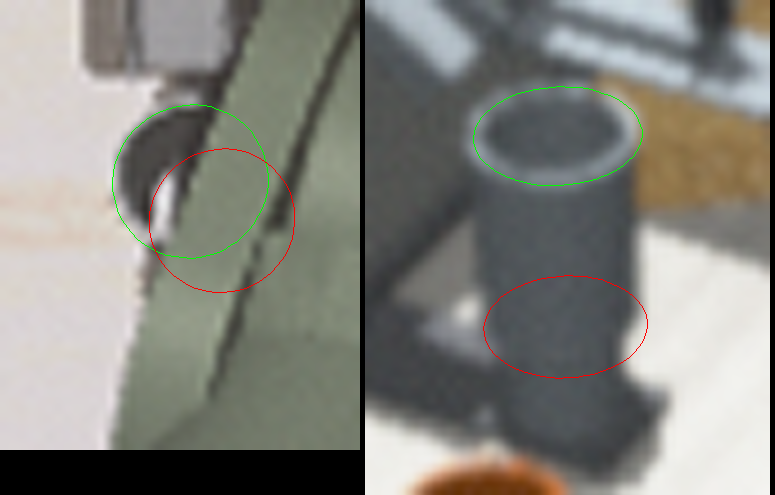

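```bash
python3 - <<'E'
from h import *
from bench import bot
bot.movel([591.2,-50.9,205],max_speed=130)
r=bot.movel([591.2,-50.9,108],max_speed=80,threshold=6)
s=bot.get_state(); print(r,s["t"],s["tcp_pos"],s["contact_force"],s["opening"])
for n in("scene","top"):
    im=imaging.capture(n); cv2.imwrite(f"pics/{n}7.png",im)
a=cv2.imread("pics/scene7.png");crop(a,195,150,100,100,6,"pics/c14.png")
E
```

```text
False 16.2667 [591.68354866 -50.99404191 108.60393805] [-0.23269381  0.62140433 -0.1984191 ] 1.0006228782721898
```

View pics/c14.png

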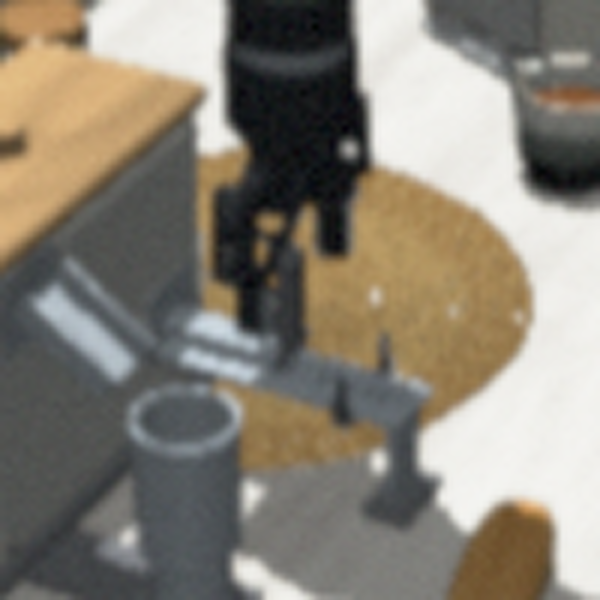

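```bash
python3 - <<'E'
from h import *
from bench import bot
bot.grip(0.0,70)
s=bot.get_state(); print(s["t"],s["tcp_pos"],s["contact_force"],s["opening"])
p=s["tcp_pos"]; np.save("p0.npy",p)
bot.movel([p[0]-36,p[1],p[2]],max_speed=35)
s=bot.get_state(); print(s["t"],s["tcp_pos"],s["contact_force"],s["opening"])
for n in("scene","top"):
    im=imaging.capture(n); cv2.imwrite(f"pics/{n}8.png",im)
a=cv2.imread("pics/scene8.png");crop(a,225,190,50,45,12,"pics/c15.png")
E
```

```text
16.9833 [591.18719779 -50.98767541 108.14836103] [-0.48665042 -0.21532984  2.01552095] 0.22574374376940715
18.1583 [555.26308301 -51.1348606  108.18499445] [ 4.60741585 -1.34526408 -1.62536393] 0.21763733442772704
```

View pics/c15.png

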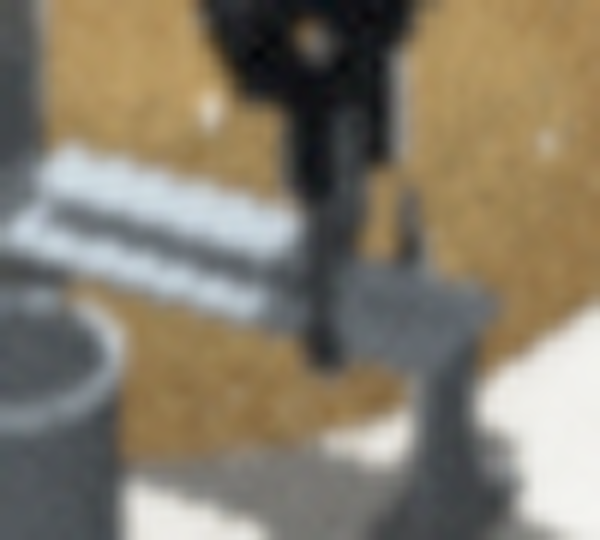

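```bash
python3 - <<'E'
from h import *
from fit import f,pts
P=pts(f.x)
t=np.mean([cv2.imread(f"pics/top{i}.png").astype(float) for i in (0,1,2,3)],0)[:,:,1].round().astype(int)
s=cv2.imread("pics/scene1.png").astype(int)[:,:,1]
print("pred top",{k:(proj("top",v)[0]+f.x[8:10]).round(2) for k,v in P.items()})
print("pred scene",{k:(proj("scene",v)[0]+f.x[6:8]).round(2) for k,v in P.items()})
print("top cols 242-262");
for r in range(180,213): print(r,t[r,242:262])
print("scene cols 246-264")
for r in range(204,224): print(r,s[r,240:264])
E
```

```text
pred top {'ped': array([214.22, 194.05]), 'grip': array([251.62, 184.85]), 'fl': array([244.16, 200.98]), 'fr': array([259.69, 201.28]), 'tl': array([245.71, 210.97]), 'tr': array([258.2 , 211.22])}
pred scene {'ped': array([226.85, 240.8 ]), 'grip': array([243.28, 191.74]), 'fl': array([251.61, 213.2 ]), 'fr': array([259.  , 205.25]), 'tl': array([260.64, 220.83]), 'tr': array([266.48, 214.18])}
top cols 242-262
180 [210 210 211 214 124 197 216 128 192 208 208 207 208 193 206 210 213 129
 113 107]
181 [209 209 210 215 129 200 216 136 196 211 211 209 211 183 206 210 213 134
 103 118]
182 [209 209 211 215 129 199 217 150 179 188 186 190 189 178 204 211 214 130
 104 125]
183 [209 209 210 216 117 198 203 147 134 133 134 137 130 164 205 212 214 133
 102 120]
184 [209 210 209 214 122 200 174 139 141 142 143 146 106 160 206 210 214 139
 112 114]
185 [209 210 210 214 131 202 176 140 140 145 146 152  89 158 207 212 215 125
 110 110]
186 [209 210 211 214 142 204 195 128 113 115 116 118  77 143 208 216 214 127
  96 102]
187 [209 208 210 214 147 179 194 100  54  56  56  59  55 108 178 188 183 1
[... 3566 characters left out ...]
 133 131 131 143 161 159 132  88 111 176 207 214 212 206
 197 207 209 201 205 203]
218 [122 124 127 126 132 129 125 126 131 120  85  58  82 139 181 208 213 213
 212 218 214 214 204 171]
219 [122 124 128 128 127 127 128 126 126 112  83  53  57 103 145 165 178 190
 203 213 213 206 174 127]
220 [120 123 124 121 118 116 122 123 124 116  98  69  69  88 115 128 132 148
 166 171 177 168 127  92]
221 [111 116 121 118 116 111 115 116 120 123 116 101 104 106 109 112 112 117
 129 139 130 115  91  80]
222 [109 113 117 123 126 121 112 116 119 122 123 119 119 121 114 110 107 109
 122 127 110  85  76  81]
223 [111 113 118 120 122 115 112 118 128 126 124 119 120 120 117 111 109 113
 132 130 101  77  70  80]
```

```bash
python3 - <<'E'
from h import *
from fit import f,pts
P=pts(f.x)
s=cv2.imread("pics/scene1.png").astype(int)[:,:,1]
for r in range(188,205): print(r,s[r,236:252])
g=P['grip'];off=f.x[6:8]
def edges(cx,cy,hx,hy,z): 
    q=np.array([proj("scene",[cx+a*hx,cy+b*hy,z])[0]+off for a in(-1,1) for b in(-1,1)])
    return q.round(2).tolist(), q[:,0].min().round(2),q[:,0].max().round(2),q[:,1].mean().round(1)
for z in(151.5,140,125,105,90): print(z,edges(g[0],g[1],7,10,z))
print("dcol/dx", proj("scene",[[545,-24,95],[546,-24,95],[545,-23,95]]))
print(proj("top",[[545,-24,95],[546,-24,95],[545,-23,95]]))
E
```

```text
188 [146 145 148 146 146 145 149 147 143 146 149 147 149 153 149 151]
189 [145 144 145 140 139 147 149 148 145 142 146 144 148 149 150 146]
190 [144 144 145 145 148 150 151 150 146 141 142 152 146 146 148 147]
191 [146 140 145 148 155 157 152 147 143 130 140 145 144 144 147 147]
192 [149 143 145 146 153 151 138 133 122 109 129 139 144 147 145 144]
193 [149 146 142 149 146 123 111 109  95  87 120 138 140 146 144 143]
194 [153 147 146 149 145 104  75  76  61  77 124 140 143 142 139 144]
195 [150 153 151 154 146  94  63  56  48  74 127 144 144 141 139 143]
196 [152 151 154 153 143  96  59  53  49  79 128 143 143 136 137 137]
197 [151 149 147 150 139  94  61  51  47  77 128 143 142 139 134 133]
198 [149 142 145 149 135  93  56  55  48  74 123 144 147 141 134 133]
199 [138 140 146 150 135  91  60  51  45  71 121 142 140 139 136 137]
200 [133 147 149 148 134  90  56  54  45  69 116 133 135 132 127 134]
201 [137 141 140 138 126  85  58  49  45  71 112 129 126 128 125 127]
202 [139 132 133 132 121  83  58  52  48  72 113 129 125 127 131 129]
203 [153 144 144 132 116  78  59  50  46  72 120 1
[... 259 characters left out ...]
1, 196.55], [242.95, 192.69], [240.08, 195.5]], np.float64(240.08), np.float64(246.55), np.float64(194.6))
125 ([[246.59, 197.42], [243.76, 200.27], [243.0, 196.38], [240.15, 199.21]], np.float64(240.15), np.float64(246.59), np.float64(198.3))
105 ([[246.64, 202.3], [243.83, 205.17], [243.08, 201.25], [240.24, 204.1]], np.float64(240.24), np.float64(246.64), np.float64(203.2))
90 ([[246.67, 205.91], [243.88, 208.81], [243.13, 204.86], [240.31, 207.73]], np.float64(240.31), np.float64(246.67), np.float64(206.8))
dcol/dx [[251.93267168 213.19205627]
 [251.66980895 213.11219697]
 [251.79256594 213.34340089]]
[[244.11237202 200.8054904 ]
 [244.12047662 200.52119092]
 [243.82496027 200.80039109]]
```

```bash
python3 - <<'E'
from h import *
from bench import bot
p=np.load("p0.npy")
bot.movel([p[0]-43.0,p[1],p[2]],max_speed=25)
bot.dwell(0.3)
s=bot.get_state(); print(s["t"],(s["tcp_pos"]-p).round(2),s["contact_force"].round(2),s["opening"])
ims=[imaging.capture("scene") for _ in range(6)]
a=np.mean(ims,0); np.save("s9.npy",a); cv2.imwrite("pics/scene9.png",a.astype(np.uint8))
t=imaging.capture("top"); cv2.imwrite("pics/top9.png",t)
x=np.clip((a-20)*1.8,0,255).astype(np.uint8)
crop(x,235,190,40,38,15,"pics/c16.png")
cv2.imwrite("pics/c17.png",cv2.resize(t[150:260,180:300],None,fx=5,fy=5,interpolation=2))
E
```

```text
18.9917 [-4.269e+01 -2.000e-01  4.000e-02] [ 4.41 -2.04 -2.03] 0.2231623285867492
```

View pics/c16.png

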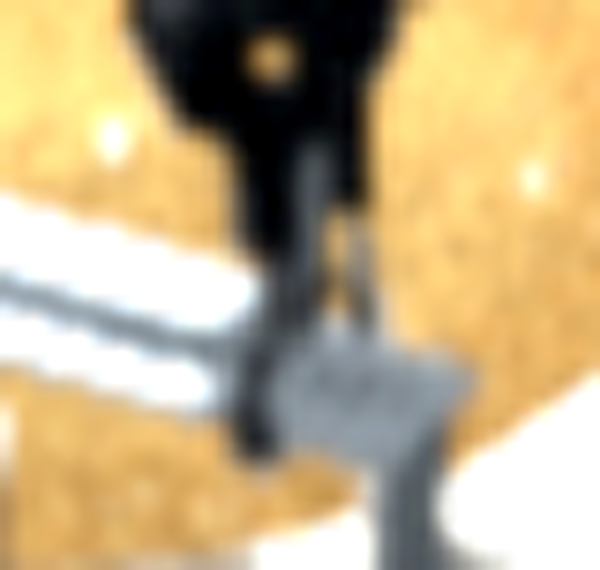

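View pics/c17.png

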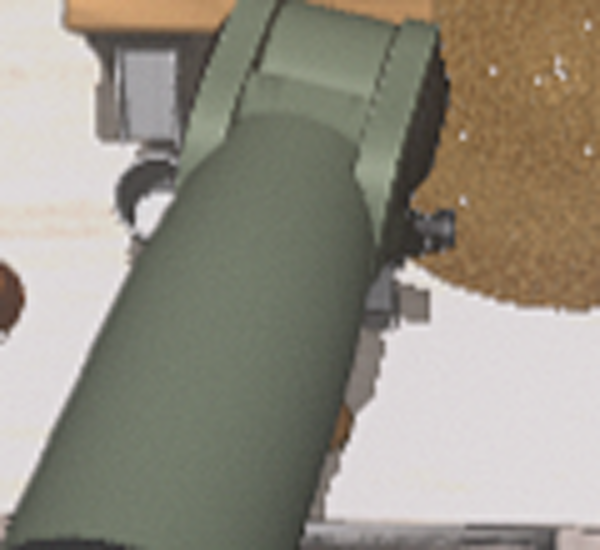

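```bash
python3 - <<'E'
from h import *
a=np.load("s9.npy").round().astype(int)[:,:,1]
print("cols",list(range(248,264)))
for r in range(200,224): print(r,a[r,248:264])
from fit import f,pts
for m in (42.7,44,45.6,46.2):
    q=f.x.copy(); q[3]=m; P=pts(q)
    mid=(P['fl']+P['fr'])/2
    print(m,*[ (proj("scene",mid*[1,1,0]+[0,0,z])[0]+f.x[6:8]).round(2) for z in(95,110,125)],proj("scene",P['fl'])+f.x[6:8],proj("scene",P['fr'])+f.x[6:8])
P=pts(f.x); print((proj("scene",P['grip']*[1,1,0]+[0,0,125])[0]+f.x[6:8]).round(2))
E
```

```text
cols [248, 249, 250, 251, 252, 253, 254, 255, 256, 257, 258, 259, 260, 261, 262, 263]
200 [124 106  63  31  19  19  32  54  54  36  30  72 125 134 138 136]
201 [128 115  75  35  20  23  37  63  61  40  32  71 123 133 135 132]
202 [126 115  82  41  22  22  40  65  61  41  30  67 120 136 133 130]
203 [127 118  87  46  26  18  40  65  63  55  48  74 118 132 128 132]
204 [124 116  86  48  25  22  37  67  74  88  82  95 121 130 131 139]
205 [122 116  91  53  29  23  40  66  82 106 100 106 125 133 136 142]
206 [138 132 112  73  39  31  42  65  82 110 102 101 123 132 134 137]
207 [176 158 140 109  68  48  50  66  77 100  98  98 119 128 129 135]
208 [204 190 176 149  94  60  56  61  64  84  87  93 118 130 130 135]
209 [214 209 194 162 103  61  56  56  62  88  79  85 120 134 136 134]
210 [206 199 175 137  90  58  53  55  77 104  80  79 120 136 137 133]
211 [166 160 134 106  77  59  57  65  94 120  94  84 121 136 140 133]
212 [112 112 101  87  71  65  71  81 100 117 104  98 122 134 136 130]
213 [ 99  96  91  72  61  68  82  90 100 107 104 104 115 121 121 126]
214 [136 110  94  65  56  76  93  
[... 431 characters left out ...]
109 107 102  96  83  74]
221 [119 121 115 104 104 107 108 110 111 113 116 120 103  86  75  76]
222 [119 120 122 117 118 118 113 110 107 109 120 131 104  80  72  81]
223 [128 123 124 120 117 122 117 111 107 112 129 128 101  79  72  83]
42.7 [254.45 208.91] [254.46 205.25] [254.46 201.56] [[250.69987787 212.92648308]] [[258.10874707 204.99114104]]
44 [254.79 209.01] [254.8  205.35] [254.8  201.66] [[251.04086916 213.03053911]] [[258.44330974 205.08986325]]
45.6 [255.21 209.13] [255.22 205.48] [255.23 201.78] [[251.46086877 213.15870511]] [[258.85538308 205.21145718]]
46.2 [255.36 209.18] [255.37 205.52] [255.38 201.83] [[251.61845918 213.20679499]] [[259.00999712 205.25708045]]
[243.38 198.31]
```

```bash
python3 - <<'E'
from h import *
from bench import bot
p=np.load("p0.npy")
s=bot.get_state(); print((s["tcp_pos"]-p).round(2))
bot.movel([p[0]-45.7,p[1],p[2]],max_speed=15)
bot.dwell(0.4)
s=bot.get_state(); print(s["t"],(s["tcp_pos"]-p).round(2),s["contact_force"].round(2),s["opening"])
ims=[imaging.capture("scene") for _ in range(8)]
s=bot.get_state(); print(s["t"],(s["tcp_pos"]-p).round(2),s["contact_force"].round(2),s["opening"])
a=np.mean(ims,0); np.save("s10.npy",a); cv2.imwrite("pics/scene10.png",a.astype(np.uint8))
x=np.clip((a-20)*1.8,0,255).astype(np.uint8)
crop(x,235,190,40,38,15,"pics/c18.png")
a=a.round().astype(int)[:,:,1]
print("cols",list(range(248,264)))
for r in range(200,222): print(r,a[r,248:264])
E
```

```text
[-4.272e+01 -1.800e-01  2.000e-02]
20.075 [-4.536e+01 -2.100e-01  3.000e-02] [ 4.38 -1.83 -2.89] 0.22537555533306844
20.475 [-45.35  -0.2    0.06] [ 5.05 -2.21 -2.1 ] 0.22507812937418456
cols [248, 249, 250, 251, 252, 253, 254, 255, 256, 257, 258, 259, 260, 261, 262, 263]
200 [125 110  90  51  23  17  27  40  52  43  25  27  67 116 136 135]
201 [128 124 107  64  29  19  25  47  61  50  28  28  67 115 133 134]
202 [126 126 116  73  33  21  26  52  61  51  29  34  76 121 130 130]
203 [128 127 119  75  35  22  29  49  63  51  36  46  90 124 126 132]
204 [125 123 114  73  31  23  30  49  65  56  56  68 108 127 131 138]
205 [123 122 112  69  32  23  28  50  64  60  72  87 119 132 134 141]
206 [138 135 120  81  51  35  31  50  64  64  80  95 121 131 133 137]
207 [176 159 143 121  92  59  44  58  65  63  78  95 118 128 129 134]
208 [205 190 184 170 127  78  57  60  61  56  66  89 118 129 131 136]
209 [214 210 207 188 132  77  57  58  53  49  50  80 119 134 135 135]
210 [206 205 198 167 113  68  55  55  55  62  54  75 119 135 137 132]
211 [166 167 159 128  90  65  55  57  71  92  77  81 120 136 140 133]
212 [112 115 112  95  79  64  58  66  82 102  96  99 122 134 136 131]
213 [ 99  97  90  74  64  58  64  77  89 100 104 106 115 122 123 124]
214 [136 111  94  65  53  60  78  87  90  96 102  99 103 107 110 116]
215 [168 127  97  65  60  79  94  96  92  95  96  93  98 101 102 108]
216 [156 120  89  61  68  91 102 100  99  96  92  94 101  98 101 106]
217 [124 103  75  52  62  88 102 106 105 101 100 102 103 100 103 102]
218 [121 105  73  47  51  81 102 109 107 106 106 107 107 106 102  94]
219 [127 114  84  52  47  76 101 106 105 106 108 107 108 104  95  81]
220 [124 118  97  72  68  85 104 109 110 110 108 107 104  95  84  74]
221 [119 122 115 103 104 107 108 111 111 113 115 120 103  86  73  75]
```

View pics/c18.png

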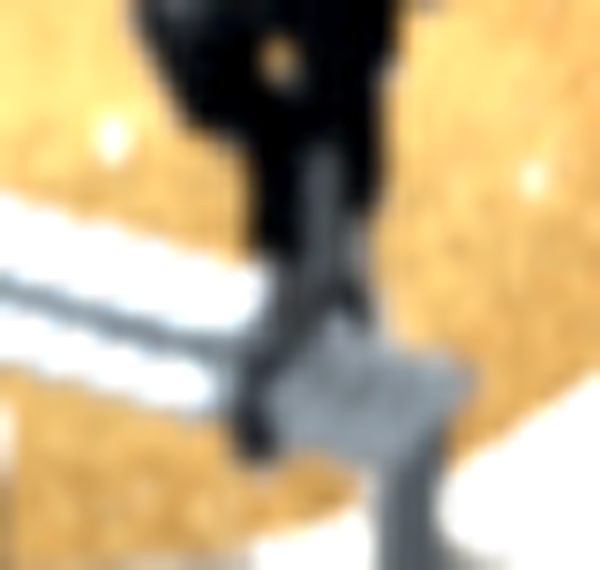

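View pics/scene10.png

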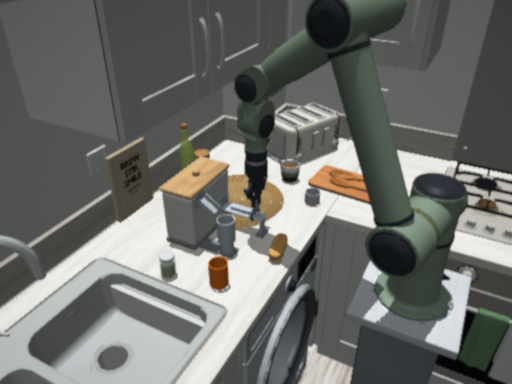

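```bash
python3 - <<'E'
from h import *
from fit import f,pts
ys=pts(f.x)['grip'][1]; X=591.2
for zt in (85,86,87):
  b=proj("top",[X+2,ys+17,zt])[0]
  print(zt,b,[ (m,(proj("top",[X-m+2,ys+27,95])[0]-b).round(2).tolist()) for m in (44,45,46,47,48)])
t=[cv2.imread(f"pics/top{i}.png")[:,:,1].astype(int) for i in (0,1,2,3)]
m=np.mean(t,0).round().astype(int)
for c in (242,243,244,245,246): print(c,m[196:206,c])
for c in (258,259,260,261): print(c,m[196:206,c])
s=np.mean([cv2.imread(f"pics/top{i}.png").astype(float) for i in (0,1,2,3)],0)
crop(s.astype(np.uint8),238,178,26,38,20,"pics/c19.png")
E
```

```text
85 [247.4598318  187.78568687] [(44, [-3.36, 11.83]), (45, [-3.36, 12.11]), (46, [-3.37, 12.39]), (47, [-3.38, 12.68]), (48, [-3.39, 12.96])]
86 [247.44539668 187.73137672] [(44, [-3.34, 11.88]), (45, [-3.35, 12.16]), (46, [-3.36, 12.45]), (47, [-3.37, 12.73]), (48, [-3.37, 13.02])]
87 [247.43093942 187.67698323] [(44, [-3.33, 11.93]), (45, [-3.33, 12.22]), (46, [-3.34, 12.5]), (47, [-3.35, 12.79]), (48, [-3.36, 13.07])]
242 [205 206 212 211 212 212 212 210 210 212]
243 [207 206 211 214 194 176 219 212 211 215]
244 [207 203 212 194 133  94 106 153 215 190]
245 [205 201 212 211 173  76  66 146 218 185]
246 [168 168 178 186 179 156 174 205 214 208]
258 [187 184 183 192 190 160 136 137 151 152]
259 [115 113 120 124 119 103  67 109 176 177]
260 [112  97 110 110 108 118  79 118 185 212]
261 [109 105 154 183 114 160 204 201 210 212]
```

View pics/c19.png

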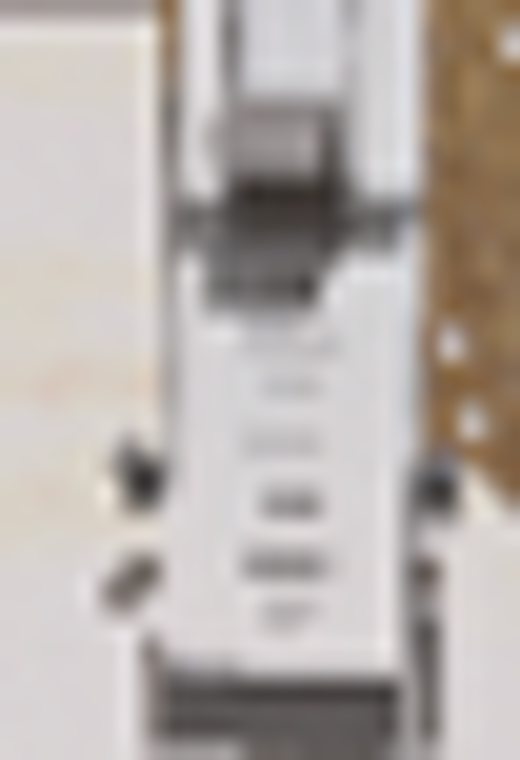

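```bash
python3 - <<'E'
from h import *
from bench import bot
p=np.load("p0.npy")
bot.movel([p[0]-46.3,p[1],p[2]],max_speed=8)
bot.dwell(0.8)
s=bot.get_state(); print(s["t"],(s["tcp_pos"]-p).round(2),s["contact_force"].round(2),s["opening"],abs(s["joint_velocities"]).max())
ims=[imaging.capture("scene") for _ in range(4)]
a=np.mean(ims,0); cv2.imwrite("pics/scene11.png",a.astype(np.uint8))
x=np.clip((a-20)*1.5,0,255).astype(np.uint8)
crop(x,200,180,75,75,8,"pics/c20.png")
a=a.round().astype(int)[:,:,1]
for r in range(204,220): print(r,a[r,248:264])
E
```

```text
21.525 [-4.581e+01 -1.900e-01  2.000e-02] [ 4.57 -2.08 -1.81] 0.22256765789785352 0.0019824731712513614
204 [125 124 114  74  36  22  24  42  60  58  55  63 101 124 131 138]
205 [123 122 110  71  32  20  25  41  62  56  61  81 116 130 136 142]
206 [140 134 122  83  52  36  29  44  62  56  56  88 120 132 134 136]
207 [175 159 144 121  92  60  43  50  64  53  55  88 118 127 128 134]
208 [205 192 184 170 126  78  55  58  60  48  54  85 116 128 131 135]
209 [214 209 206 188 131  78  57  57  55  46  46  78 120 134 135 135]
210 [207 205 196 167 112  68  55  54  54  54  50  74 120 136 138 132]
211 [164 166 157 129  90  64  56  58  62  73  69  80 120 137 138 133]
212 [110 113 111  95  80  66  61  67  78  92  90  96 121 134 138 130]
213 [ 98  98  91  72  64  62  68  77  84  98 101 106 117 122 122 127]
214 [135 110  94  65  50  62  76  85  86  95 101 100 103 108 108 117]
215 [173 129  99  66  58  80  93  92  89  94  96  93  98 101 102 106]
216 [178 134  92  63  68  94 102 101  98  97  92  95 100  98 100 106]
217 [148 118  77  53  61  87 103 106 106 101 100 103 104 102 102 104]
218 [129 108  74  46  54  79 102 106 105 106 106 106 108 104 103  92]
219 [128 113  83  52  48  76 103 107 106 107 107 106 107 106  93  80]
```

View pics/c20.png

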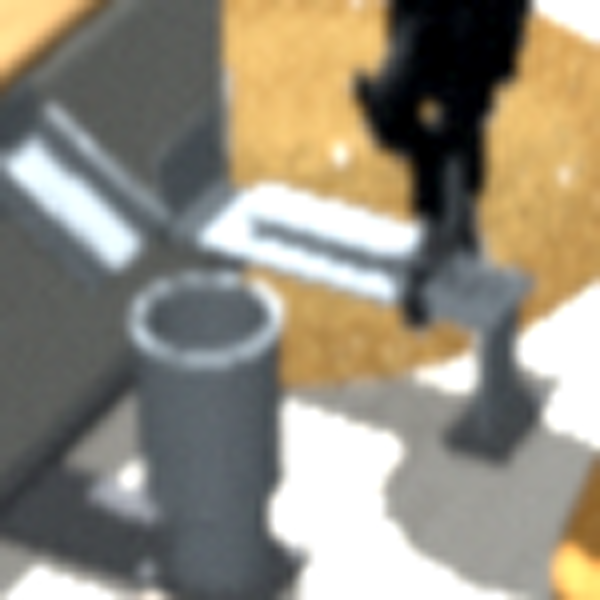

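```bash
python3 - <<'E'
from bench import bot
print(bot.get_state()["tcp_pos"],bot.sign_off())
E
```

```text
the job is handed in; nothing more can be done
[545.33946708 -51.21866509 108.1815337 ] None
```

The job is handed in: the tall steel beaker stands on the pedestal and the arm is still holding the slide at the portion marker. The robot's clock read 21.5 s at the last state reading, well under the 51 s limit.

- **Beaker:** I took the steel one on the robot's left. The orange look-alike, the short steel beaker and the spice jar were left alone. It touched down at the expected height. After I let go it stood upright, about 1–2 mm off the pedestal's axis by the image measurements. The slide stayed shut until then.
- **Slide:** The gripper has pulled the grip out 45.8 mm. The spring pulls back with about 4.6 N, and there was no sign of slipping. In the last picture the cross bar runs from fin to fin.
- **Where checks disagreed:** My estimates of the marker setting ranged from about 45.6 to 46.3 mm, with one rough early reading from the top camera at 44.9 mm. The alignment is therefore good to roughly 1 mm. The arm's shadow on the cross bar limited the final image check.
- **Other things on the worktop:** I saw no change in the marker, mug, brush or jar, though I did not measure them separately.

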